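# Load the cheese guide and hold its stop at the mark

## Task

Lay the block of cheese flat in the tray of the cheese-cutting guide, with its square-cut end towards the metal stop and its rounded end to the rear, and let go of it. Then pull the stop's sprung wooden handle out until the pointer on its bar is level with the dark mark on the side rail, and hold it there: finish while still holding it, since it springs back if let go. Leave the other things on the worktop where they are.

Things in the scene. Friction and masses are not known exactly. Their poses are not given: they have to be found in the camera images.
- guide: wooden cheese-cutting guide, fixed; base board 360 x 160 x 18 mm, reaching from its x -85 to +275, y -80 to +80 mm. Origin: on the worktop under the tray's centre; x points along the board, the way the stop is pulled out; z up. The stop (steel plate, flat bar, wooden handle) slides along its y = 0. Knife posts beside the tray: x 54 to 74, y 46 to 58 either side, top at 73 mm
- tray (a point): centre of the tray floor, 18 mm above the worktop, above the guide's origin; the tray reaches from guide x -65 to the stop plate at +78 mm and is 70 mm wide (y -35 to +35), with lips 10 mm high along both sides and the rear, open to the stop
- plate (a point): centre of the stop plate's face towards the tray (plate 64 mm wide, top at 66 mm, 6 mm thick); moves with the stop. Behind it the flat bar, 30 mm wide, top at 30 mm, runs to the handle
- stop: the sliding stop: plate, bar, pointer and upright wooden handle in one. Handle 16 mm thick along the guide's x, 36 mm wide along y, 52 mm tall; origin at the centre of the handle's underside, 28 mm above the worktop; axes as the guide's. Home it stands at guide x = 168 mm; it pulls out 85 mm at most along +x; a 70 N/m spring draws it back: 3.9 N at home, 6 to 9 N at the mark
- grip (a point): point inside the handle at which to grip it, on its axis, 62 mm above the worktop
- pointer (a point): tip of the stop's pointer, a thin steel arm 6 mm wide that sticks out sideways (-y of the guide) from the bar, 34 mm above the worktop; moves with the stop; with the stop home it is at the guide's x = 125 mm
- mark: the mark: a dark steel clip with an upright 5 mm wide fin, fixed on the side rail of the guide (guide y = -68 mm); origin at the centre of its underside, 30 mm above the worktop; it stands 34 to 66 mm (different each time) along the guide's +x from where the pointer is when home; level means equal x in the guide's frame
- cheese: block of hard cheese, 110 mm long, 56 mm wide, 48 mm tall, about 0.3 kg; seen from above one end is square and the other is a half circle. Origin: centre of the length and width, at its underside; x axis points to the square-cut end, z up. It starts upright on the board, at any yaw
- cut_end (a point): centre of the square-cut end face of the cheese
- board: dark wooden chopping board, fixed, 260 x 200 x 15 mm, on which the cheese lies; origin at the centre of its underside
- jam: bystander: glass jam jar, 66 mm across, 100 mm tall
- mill: bystander: wooden pepper mill, 56 mm across, 152 mm tall
- spice: bystander: small spice jar, 44 mm across, 90 mm tall
- mug: bystander: white mug, 80 mm across, 90 mm tall
- spoon: bystander: spoon lying on the worktop
- ramekin: bystander: small white bowl, 90 mm across, 50 mm tall
- knife: bystander: kitchen knife lying beside the chopping board, about 210 mm long, 18 mm high, origin where the handle meets the blade

How it is judged:
On the way:
1. the cheese lies flat in the tray, square end towards the stop, released, with the stop still home (x of cheese in the frame of guide between -0.022 and 0.024 m and y of cheese in the frame of guide between -0.012 and 0.012 m and z of cheese in the frame of guide between 0.013 and 0.023 m and x of cut_end in the frame of guide above 0.03 m and angle between the x axis of cheese and the x axis of guide, either way round below 0.2 rad and angle between cheese's own z axis and vertical below 0.12 rad and contact force between the fingers and cheese below 0.2 N and x of pointer in the frame of guide below 0.137 m), for 0.2 s.
At the end, for the whole second after the job is handed in: Cheese flat in the tray (within 22 mm along, 12 mm across, 0.2 rad), square end towards the stop, not touched by the fingers; pointer within 5 mm of the mark along the guide, still, the fingers bearing on the handle with over 3 N (x of cheese in the frame of guide between -0.022 and 0.024 m and y of cheese in the frame of guide between -0.012 and 0.012 m and z of cheese in the frame of guide between 0.013 and 0.023 m and x of cut_end in the frame of guide above 0.03 m and angle between the x axis of cheese and the x axis of guide, either way round below 0.2 rad and angle between cheese's own z axis and vertical below 0.12 rad and contact force between the fingers and cheese below 0.2 N and x of pointer in the frame of mark between -0.005 and 0.005 m and linear speed of stop below 0.01 m/s and contact force between the fingers and stop above 3 N and contact force between cheese and stop below 0.5 N and linear speed of cheese below 0.02 m/s); the arm keeps its last pose, push and grip.
It fails at once if another thing on the worktop is shoved more than 30 mm or knocked over (distance of any of jam, mill, spice, mug, spoon, ramekin, knife from where it was at the start of the episode above 0.03 m or angle between any of jam, mill, spice, mug, ramekin's own z axis and vertical above 0.5 rad).
It also fails if it takes over 51 s, if anything falls off the work surface, if the arm or the gripper's body presses on something with over 40 N, if the wrist force passes 120 N, or if a joint passes its speed limit or range.

## Robot

A 6-joint arm with a two-finger parallel gripper is mounted at the origin on the work surface. World frame = base frame: x ahead of the robot, y to its left, z up, the work surface at z = 0. Lengths are in m, angles in rad, forces in N, time in s.
With the tool pointing down it reaches from about 0.275 to 0.825 m from the base axis. Payload 5.2 kg.
Tool frame: the origin (TCP) lies at the very end of the fingers, on their centre line; the grasp point (between the pads) lies 19 mm behind it; z points along the fingers, y is the line along which they close (so a half turn about z gives the same grasp; the last joint's range is limited). The gripper opens to 93 mm and grips with 3 to 60 N. Pads are 15 mm wide; open, the fingers measure 128 mm over their backs; the gripper's body (75 mm by 188 mm) begins 65 mm behind the grasp point.
Start: joints at [1.014, 0.259, 1.535, -0, 1.348, -0.203], TCP at [0.191, 0.516, 0.219] pointing down, gripper open.
Joint ranges: [-3.14, 3.14], [-0.91, 2.08], [0.19, 2.58], [-1.22, 4.36], [0.22, 2.71], [-3.12, 3.12]. Speed limits (rad/s): [2.57, 2.57, 3.14, 3.14, 3.14, 3.14].

## Interface

Orientations are given as a rotation vector (axis times angle).
In Python, from plant import bot gives the robot as it stands.
- The arm moves only by the shell command python3 -m handwheel 'ROWS'. ROWS is JSON, a list of rows, each an object of numbers: "gripper": the opening, from -1 (shut) to 1 (fully open); "x", "y", "z": the shift along the tool's x, y, z in units of 20 cm (1.0 is 20 cm); "spin": the turn about the tool's z in units of 360 degrees (1.0 is 360 degrees). In form: [{"gripper": .., "x": .., "y": .., "z": .., "spin": ..}, ...]. A call has exactly 8 rows; each row is the pose to reach, as a shift and turn from the pose commanded when the call began, along the tool's axes at that moment, turning the shorter way round; what a row does not reach only later rows make up. A row lasts 1/8 s, in which the tool goes at most 62.5 mm and 10.7 degrees, less where a joint would pass 70% of its speed; a pose out of reach is approached as far as the arm can. A call with a number of a shift or a turn outside -1 to 1 is refused whole. A call with a gripper value outside its range is refused whole. The fingers move at their own pace and stop on an object; the grip force is fixed at half the most. Time passes only in rows, so rows that repeat a pose let the fingers close, or fill a call up. It gives the time, the measured TCP pose, the force, the opening and the grip force at its end, in the units of the state.
- bot.state(): the state, without advancing time (a new reading comes with each control period).
- bot.snapshot(name): name is "side" or "top"; returns a dict with "pixels" (420x560x3 uint8, red, green, blue), "fx", "fy", "cx", "cy" (pixels), "distortion" ([k1, k2, p1, p2, k3] as OpenCV has them; the pictures are not rectified), "pose" (4x4, takes a point from camera to world coordinates). Camera axes: x right, y down, z forward; pixel columns grow to the right and rows downward; lengths in m; the calibration is good to about 2 mm. A picture is of the moment at which its call begins. There is no depth.
- bot.hand_in(): hands the job in; it is judged then, once.
Trained networks look in the newest picture that a camera, given by its name, has taken for a name from the list of things; names that differ only in an ending like _2 or _b are one class to them, and where a whole thing is asked for, a point or a joint stands for the part that bears it (a point fixed in the world has none). Each returns a list of dicts, best first, with "conf" (0 to 1); they miss things now and then, are a little off and sometimes report something else, mostly with a low value. They report only what shows in the picture. A call takes as long as a camera call.
- bot.look_for(camera, thing): "extent" ([left, top, width, height] in pixels, round what is visible of it).
The state is a dict: "time": time; "joints": joint angles; "qd": joint speeds; "joint_efforts": joint torques, N m; "ee_pos": TCP position; "eef_rot": TCP orientation; "wrist_force": force on the tool from outside, world axes, zero at the start; "moment": the same for the moment, N m; "gripper_width": finger opening in m; "finger_force": force on a finger pad.
Only numpy, scipy, OpenCV 4.12 (cv2) and the standard library are available. Lean on these libraries where they do the work, as an engineer would, in place of code of your own. Each camera call takes 0.05 s, during which the arm holds its last target. There are 200 camera calls.

## Working session

There is one attempt and no reset: what is moved stays moved. The work goes in short steps, Python scripts to look and compute and a shell command to move; the robot and the scene stay as the last step left them, time stands still between calls to the robot, and variables do not carry over. Pictures are saved under pics/ and viewed, at most 10 in all, crops included, and the job is handed in when it is done.

```bash
mkdir -p pics
cat > h.py <<'E'
import numpy as np, cv2
from plant import bot
def snap(n,f=None):
    s=bot.snapshot(n)
    if f: cv2.imwrite('pics/'+f,cv2.cvtColor(np.asarray(s['pixels']),cv2.COLOR_RGB2BGR))
    return s
def KD(s): return np.array([[s['fx'],0,s['cx']],[0,s['fy'],s['cy']],[0,0,1.]]),np.array(s['distortion'],float)
def w(s,uv,z):
    K,D=KD(s); p=cv2.undistortPoints(np.array(uv,float).reshape(-1,1,2),K,D).reshape(-1,2)
    P=np.array(s['pose']); d=np.c_[p,np.ones(len(p))]@P[:3,:3].T; o=P[:3,3]
    z=np.broadcast_to(z,len(p)); return o+d*((z-o[2])/d[:,2])[:,None]
def px(s,X):
    K,D=KD(s); P=np.linalg.inv(np.array(s['pose']))
    return cv2.projectPoints(np.array(X,float).reshape(-1,1,3),cv2.Rodrigues(P[:3,:3])[0],P[:3,3],K,D)[0].reshape(-1,2)
E
python3 - <<'E'
from h import *
for n in('top','side'):
    s=snap(n,n+'0.png'); print(n,np.round(s['pose'],3).tolist(),s['fx'])
    for t in('guide','cheese','stop','mark','board','jam','mill','spice','mug','ramekin','knife'):
        print(t,[(np.round(r['extent']).tolist(),round(r['conf'],2)) for r in bot.look_for(n,t)[:2]])
print(bot.state())
E
```

```text
top [[-0.017, -0.988, 0.154, 0.282], [-1.0, 0.018, 0.004, -0.003], [-0.007, -0.153, -0.988, 1.902], [0.0, 0.0, 0.0, 1.0]] 524.8607598948286
guide [([200.0, 210.0, 97.0, 50.0], 0.91)]
cheese [([346.0, 216.0, 31.0, 18.0], 0.95)]
stop [([228.0, 224.0, 29.0, 13.0], 0.55), ([202.0, 207.0, 100.0, 52.0], 0.31)]
mark []
board [([332.0, 197.0, 58.0, 74.0], 0.82)]
jam [([302.0, 156.0, 17.0, 24.0], 0.7)]
mill [([136.0, 186.0, 28.0, 22.0], 0.71), ([270.0, 167.0, 12.0, 22.0], 0.57)]
spice []
mug [([137.0, 188.0, 26.0, 23.0], 0.7)]
ramekin [([414.0, 198.0, 23.0, 23.0], 0.74)]
knife [([410.0, 244.0, 17.0, 58.0], 0.75)]
side [[-0.997, -0.071, 0.041, 0.507], [-0.08, 0.721, -0.689, 0.851], [0.019, -0.69, -0.724, 0.972], [0.0, 0.0, 0.0, 1.0]] 439.65248566473144
guide [([258.0, 209.0, 69.0, 109.0], 0.6), ([252.0, 142.0, 82.0, 50.0], 0.57)]
cheese [([283.0, 144.0, 18.0, 31.0], 0.84)]
stop [([267.0, 239.0, 37.0, 39.0], 0.57)]
mark [([212.0, 194.0, 26.0, 45.0], 0.22)]
board [([250.0, 140.0, 88.0, 50.0], 0.85), ([208.0, 165.0, 22.0, 37.0], 0.55)]
jam [([206.0, 166.0, 23.0, 37.0], 0.93)]
mill [([214.0, 192.0
[... 283 characters left out ...]
56.0, 6.0], 0.65)]
{'time': 1.2, 'joints': array([ 1.01421983e+00,  2.58614126e-01,  1.53498130e+00,  1.11318863e-05,
        1.34802355e+00, -2.02801649e-01]), 'qd': array([ 0.00063351, -0.00012427, -0.00115829, -0.00087593,  0.00031655,
        0.00020027]), 'joint_efforts': array([-9.19166541e-05, -4.37215483e+01, -2.84301281e+01,  7.17343041e-02,
        3.13036109e-02,  5.75465469e-05]), 'ee_pos': array([0.19052117, 0.51595411, 0.21865265]), 'eef_rot': array([-5.52815141e-01, -3.09255156e+00,  3.20780061e-05]), 'wrist_force': array([ 1.36510824, -0.38527577,  0.03730317]), 'moment': array([ 0.02461963,  0.01149791, -0.02098748]), 'finger_force': 0.0, 'gripper_width': 0.0931655437934414}
```

View pics/top0.png

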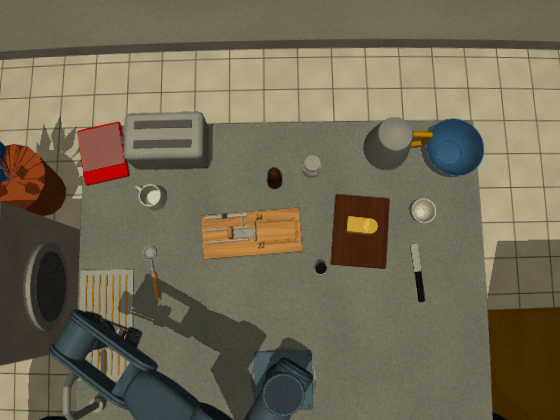

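View pics/side0.png

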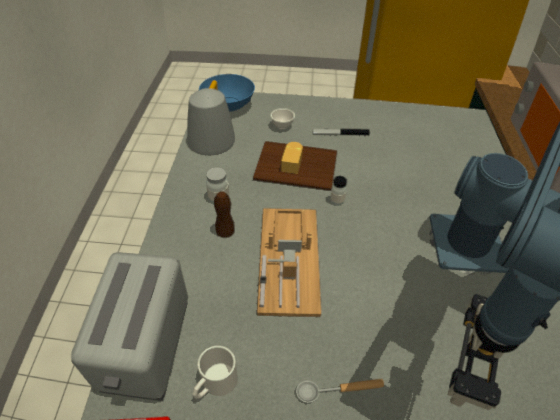

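Run:
```python
import cv2
a=cv2.imread('pics/top0.png'); b=cv2.imread('pics/side0.png')
cv2.imwrite('pics/c1.png',cv2.resize(a[190:275,195:395],None,fx=4,fy=4,interpolation=cv2.INTER_CUBIC))
cv2.imwrite('pics/c2.png',cv2.resize(b[135:325,240:345],None,fx=3.1,fy=3.1,interpolation=cv2.INTER_CUBIC))
```

```text
(no output)
```

View pics/c1.png

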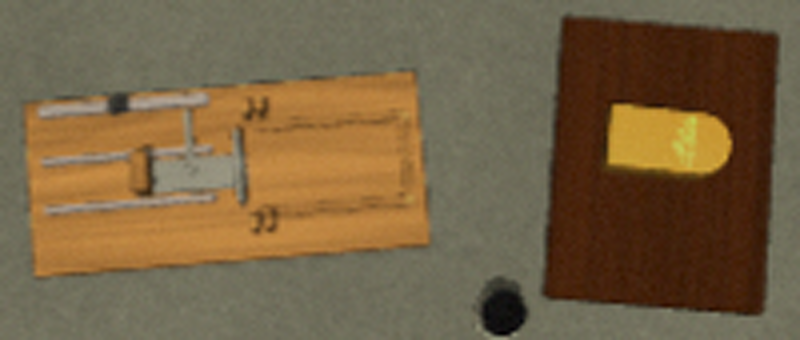

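View pics/c2.png

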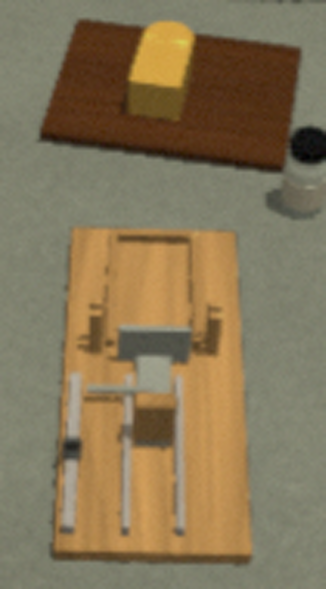

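```bash
cat > fit.py <<'E'
from h import *
from scipy.optimize import least_squares, minimize
def rc(d,off,f): return np.array(d,float)/f+np.array(off)-0.0
def pose2(p,L): c,s=np.cos(p[2]),np.sin(p[2]); L=np.array(L,float); return np.c_[p[0]+c*L[:,0]-s*L[:,1],p[1]+s*L[:,0]+c*L[:,1],L[:,2]]
def ginv(p,X): c,s=np.cos(p[2]),np.sin(p[2]); d=X[:,:2]-p[:2]; return np.c_[c*d[:,0]+s*d[:,1],-s*d[:,0]+c*d[:,1]]
def cheese_mask(s,box):
    hsv=cv2.cvtColor(np.asarray(s['pixels']),cv2.COLOR_RGB2HSV); m=cv2.inRange(hsv,(17,130,90),(35,255,255))
    o=np.zeros_like(m); l,t,w_,h_=box; o[t:t+h_,l:l+w_]=m[t:t+h_,l:l+w_]; return o
a=np.linspace(-np.pi/2,np.pi/2,15)
OUT=[(.055,.028),(.055,-.028)]+[(-.027-.028*np.cos(t),.028*np.sin(t)) for t in a]
def fit_cheese(views,p0,z0):
    M=[(s,cv2.resize(m,None,fx=4,fy=4,interpolation=cv2.INTER_LINEAR)>127) for s,m in views]
    L=[(x,y,z0+z) for x,y in OUT for z in(0,.048)]
    def cost(p):
        c=0
        for s,m in M:
            r=np.zeros(m.shape,np.uint8); h=cv2.convexHull(((px(s,pose2(p,L))+.5)*4-.5).astype(np.float32)); cv2.fillConvexPoly(r,np.round(h*16).astype(np.int32),1,shift=4)
            r=r>0; c+=1-(r&m).sum()/(r|m).sum()
        return c
    R=min((minimize(cost,p0+np.array([0,0,d]),method='Nelder-Mead',options=dict(initial_simplex=p0+np.array([[0,0,d],[.01,0,d],[0,.01,d],[0,0,d+.2]]))) for d in(-.3,0,.3)),key=lambda r:r.fun)
    return R.x,R.fun
E
cat > m1.py <<'E'
from fit import *
st=snap('top'); ss=snap('side')
G=[(.275,-.08,.018),(-.085,-.08,.018),(-.085,.08,.018),(.275,.08,.018)]
ut=rc([(24,102),(415,71),(429,243),(35,276)],(195,190),4)
us=rc([(54,553),(72,228),(238,231),(252,554)],(240,135),3.1)
f=lambda p:np.r_[px(st,pose2(p,G))-ut,px(ss,pose2(p,G))-us].ravel()
r=least_squares(f,[.42,.1,1.6]);g=r.x
print('guide',g.round(4),r.fun.reshape(-1,2).round(1).tolist())
np.save('g.npy',g)
for n,s,mk,pt,h in(('top',st,rc([(118,103)],(195,190),4),rc([(188,108)],(195,190),4),None),('side',ss,rc([(72,448)],(240,135),3.1),rc([(90,390)],(240,135),3.1),None)):
    for z in(.03,.04,.05): print(n,z,'mark',ginv(g,w(s,mk,z)).round(4),'ptr',ginv(g,w(s,pt,.034)).round(4))
mt=cheese_mask(st,(335,205,50,40)); ms=cheese_mask(ss,(272,137,40,45))
c,e=fit_cheese([(st,mt),(ss,ms)],np.array([.43,-.24,np.pi/2]),.015)
print('cheese',c.round(4),e,mt.sum()/255,ms.sum()/255)
# where bystanders are
for n,s,t,z in(('side',ss,'spice',.0),('side',ss,'mill',0),('side',ss,'jam',0)):
    l,tp,w_,h_=bot.look_for(n,t)[0]['extent']; print(t,w(s,[(l+w_/2,tp+h_-5)],0).round(3))
E
python3 m1.py
```

```text
guide [0.5272 0.0147 1.6338] [[-1.4, -0.3], [-0.7, -0.4], [-0.5, 0.2], [-1.6, -0.1], [-0.1, -1.4], [0.2, -1.3], [-0.3, -1.0], [0.7, -0.2]]
top 0.03 mark [[ 0.1831 -0.0687]] ptr [[ 0.12   -0.0584]]
top 0.04 mark [[ 0.1822 -0.0671]] ptr [[ 0.12   -0.0584]]
top 0.05 mark [[ 0.1812 -0.0654]] ptr [[ 0.12   -0.0584]]
side 0.03 mark [[ 0.1857 -0.069 ]] ptr [[ 0.1279 -0.056 ]]
side 0.04 mark [[ 0.1926 -0.0686]] ptr [[ 0.1279 -0.056 ]]
side 0.05 mark [[ 0.1995 -0.0683]] ptr [[ 0.1279 -0.056 ]]
cheese [ 0.43   -0.24    1.2708] 2.0 477.0 551.0
spice [[ 0.383 -0.144 -0.   ]]
mill [[0.713 0.036 0.   ]]
jam [[ 0.761 -0.111  0.   ]]
```

```bash
cat > m2.py <<'E'
from fit import *
g=np.load('g.npy'); st=snap('top'); ss=snap('side')
mt=cheese_mask(st,(335,205,50,40)); ms=cheese_mask(ss,(272,137,40,45))
p0=np.r_[w(st,[(361,225)],.06)[0,:2],np.pi/2]; print(p0)
for v in([(st,mt),(ss,ms)],[(st,mt)],[(ss,ms)]):
    c,e=fit_cheese(v,p0,.015); print('cheese',c.round(4),round(e,3))
E
python3 m2.py
```

```text
[ 0.53743135 -0.2859901   1.57079633]
cheese [ 0.5397 -0.2904  1.4347] 0.199
cheese [ 0.5397 -0.2932  1.4601] 0.115
cheese [ 0.5404 -0.2884  1.4482] 0.076
```

```bash
cat > go.py <<'E'
import sys; from h import *
from scipy.spatial.transform import Rotation as R
x,y,z,yaw=map(float,sys.argv[1:5]); s=bot.state()
M=R.from_rotvec(s['eef_rot']).as_matrix(); d=M.T@(np.array([x,y,z])-s['ee_pos'])
a=np.arctan2(M[1,1],M[0,1]); t=-(yaw-a); t=(t+np.pi/2)%np.pi-np.pi/2
print('t',s['time'],'pos',s['ee_pos'].round(4),'yaw',a.round(3),'tilt',M[:,2].round(3),'q',s['joints'].round(2))
print('xyz',(d/.2).round(3),'spin',round(t/2/np.pi,4),'alt',round((t-np.sign(t)*np.pi)/2/np.pi,4),'F',s['wrist_force'].round(1),'w',s['gripper_width'].round(4),s['finger_force'])
E
python3 go.py .541 -.284 .16 -.121
```

```text
t 1.55 pos [0.1905 0.516  0.2187] yaw 1.217 tilt [ 0.  0. -1.] q [ 1.01  0.26  1.54  0.    1.35 -0.2 ]Traceback (most recent call last):
  File "go.py", line 7, in <module>
    print('xyz',(d/.2).round(3),'spin',round(t/2/np.pi,4),'alt',round((t-np.sign(t)*np.pi)/2/np.pi,4),'F',s['wrist_force'].round(1),'w',s['gripper_width'].round(4),s['finger_force'])
                                                                                                                                        ^^^^^^^^^^^^^^^^^^^^^^^^
AttributeError: 'float' object has no attribute 'round'
```

```bash
sed -i "s/s\['gripper_width'\].round(4)/round(s['gripper_width'],4)/" go.py
python3 go.py .541 -.284 .16 -.121
```

```text
t 1.55 pos [0.1905 0.516  0.2187] yaw 1.217 tilt [ 0.  0. -1.] q [ 1.01  0.26  1.54  0.    1.35 -0.2 ]
xyz [-3.03  -3.145  0.293] spin 0.2129 alt -0.2871 F [ 0.  -0.2  0.4] w 0.093 0.0
```

```bash
python3 -m handwheel '[{"gripper":1,"x":-0.15,"y":-0.15,"z":0,"spin":0},{"gripper":1,"x":-0.3,"y":-0.3,"z":0,"spin":0},{"gripper":1,"x":-0.45,"y":-0.45,"z":0,"spin":0},{"gripper":1,"x":-0.6,"y":-0.6,"z":0,"spin":0},{"gripper":1,"x":-0.75,"y":-0.75,"z":0,"spin":0},{"gripper":1,"x":-0.9,"y":-0.9,"z":0,"spin":0},{"gripper":1,"x":-1,"y":-1,"z":0,"spin":0},{"gripper":1,"x":-1,"y":-1,"z":0,"spin":0}]'
python3 -m handwheel '[{"gripper":1,"x":-0.15,"y":-0.15,"z":0,"spin":0},{"gripper":1,"x":-0.3,"y":-0.3,"z":0,"spin":0},{"gripper":1,"x":-0.45,"y":-0.45,"z":0,"spin":0},{"gripper":1,"x":-0.6,"y":-0.6,"z":0,"spin":0},{"gripper":1,"x":-0.75,"y":-0.75,"z":0,"spin":0},{"gripper":1,"x":-0.9,"y":-0.9,"z":0,"spin":0},{"gripper":1,"x":-1,"y":-1,"z":0,"spin":0},{"gripper":1,"x":-1,"y":-1,"z":0,"spin":0}]'
python3 -m handwheel '[{"gripper":1,"x":-0.15,"y":-0.15,"z":0,"spin":0.025},{"gripper":1,"x":-0.3,"y":-0.3,"z":0,"spin":0.05},{"gripper":1,"x":-0.45,"y":-0.45,"z":0,"spin":0.075},{"gripper":1,"x":-0.6,"y":-0.6,"z":0,"spin":0.1},{"gripper":1,"x":-0.75,"y":-0.75,"z":0,"spin":0.125},{"gripper":1,"x":-0.9,"y":-0.9,"z":0,"spin":0.15},{"gripper":1,"x":-1,"y":-1,"z":0,"spin":0.175},{"gripper":1,"x":-1,"y":-1,"z":0,"spin":0.2}]'
python3 go.py .541 -.284 .11 -.121
```

```text
time: 2.55
ee_pos: [0.3096, 0.2579, 0.2189]
eef_rot: [0.558, 3.091, 0.0]
wrist_force: [-0.3, -0.1, 0.2]
gripper_width: 0.0931
finger_force: 0.0
time: 3.55
ee_pos: [0.4281, 0.0017, 0.2185]
eef_rot: [-0.556, -3.092, -0.001]
wrist_force: [-1.2, 0.5, 0.6]
gripper_width: 0.0932
finger_force: 0.0
time: 4.55
ee_pos: [0.5466, -0.2544, 0.2179]
eef_rot: [-2.27, -2.17, -0.001]
wrist_force: [-1.3, 0.1, 1.4]
gripper_width: 0.0924
finger_force: 0.0
t 4.55 pos [ 0.5466 -0.2544  0.2179] yaw -0.045 tilt [-0.     0.001 -1.   ] q [-0.62  0.35  1.4   0.    1.39 -0.58]
xyz [-0.15  -0.021  0.54 ] spin 0.0121 alt -0.4879 F [-1.3  0.1  1.4] w 0.0924 0.0
```

```bash
python3 -m handwheel '[{"gripper":1,"x":-0.05,"y":-0.01,"z":0.05,"spin":0.006},{"gripper":1,"x":-0.1,"y":-0.02,"z":0.15,"spin":0.012},{"gripper":1,"x":-0.15,"y":-0.02,"z":0.25,"spin":0.012},{"gripper":1,"x":-0.15,"y":-0.02,"z":0.35,"spin":0.012},{"gripper":1,"x":-0.15,"y":-0.02,"z":0.45,"spin":0.012},{"gripper":1,"x":-0.15,"y":-0.02,"z":0.55,"spin":0.012},{"gripper":1,"x":-0.15,"y":-0.02,"z":0.55,"spin":0.012},{"gripper":1,"x":-0.15,"y":-0.02,"z":0.55,"spin":0.012}]'
python3 go.py .541 -.284 .035 -.121; python3 -c "
from h import *
s=snap('side'); im=cv2.cvtColor(np.asarray(s['pixels']),cv2.COLOR_RGB2BGR)
cv2.imwrite('pics/c3.png',cv2.resize(im[80:220,200:380],None,fx=4,fy=4,interpolation=cv2.INTER_CUBIC))"
```

```text
time: 5.55
ee_pos: [0.5407, -0.2842, 0.1092]
eef_rot: [2.343, 2.092, 0.0]
wrist_force: [1.0, 0.8, 0.6]
gripper_width: 0.0929
finger_force: 0.0
t 5.55 pos [ 0.5407 -0.2842  0.1092] yaw -0.113 tilt [ 0. -0. -1.] q [-0.67  0.45  1.53  0.    1.16 -0.55]
xyz [0.001 0.001 0.371] spin 0.0012 alt -0.4988 F [1.  0.8 0.6] w 0.0929 0.0
```

View pics/c3.png

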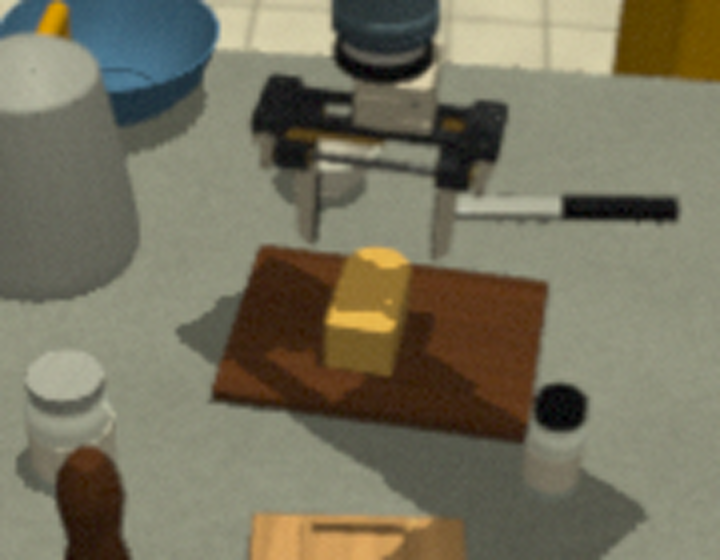

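The picture shows the open fingers (crop columns 310 and 440) centred over the cheese (about column 370), so I'll go straight down and grip.

```bash
python3 -m handwheel '[{"gripper":1,"x":0,"y":0,"z":0.08,"spin":0},{"gripper":1,"x":0,"y":0,"z":0.16,"spin":0},{"gripper":1,"x":0,"y":0,"z":0.24,"spin":0},{"gripper":1,"x":0,"y":0,"z":0.32,"spin":0},{"gripper":1,"x":0,"y":0,"z":0.37,"spin":0},{"gripper":1,"x":0,"y":0,"z":0.37,"spin":0},{"gripper":-1,"x":0,"y":0,"z":0.37,"spin":0},{"gripper":-1,"x":0,"y":0,"z":0.37,"spin":0}]'
python3 -m handwheel '[{"gripper":-1,"x":0,"y":0,"z":0,"spin":0},{"gripper":-1,"x":0,"y":0,"z":0,"spin":0},{"gripper":-1,"x":0,"y":0,"z":0,"spin":0},{"gripper":-1,"x":0,"y":0,"z":0,"spin":0},{"gripper":-1,"x":0,"y":0,"z":-0.1,"spin":0},{"gripper":-1,"x":0,"y":0,"z":-0.25,"spin":0},{"gripper":-1,"x":0,"y":0,"z":-0.4,"spin":0},{"gripper":-1,"x":0,"y":0,"z":-0.5,"spin":0}]'
python3 go.py .527 .015 .14 0.063
cat > m3.py <<'E'
from fit import *
import sys
from scipy.spatial.transform import Rotation as R
z0=float(sys.argv[1]) # cheese bottom
s=bot.state(); p0=np.r_[s['ee_pos'][:2],float(sys.argv[2])]; V=[]
for n in sys.argv[3:]:
    v=snap(n); L=[(x,y,z0+z) for x,y in OUT for z in(0,.048)]
    q=px(v,pose2(p0,L)); a=(q.min(0)-10).astype(int); b=(q.max(0)+10).astype(int)
    V.append((v,cheese_mask(v,(a[0],a[1],*(b-a)))))
g=np.load('g.npy')
for k in V:
    c,e=fit_cheese([k],p0,z0); print(c.round(4),round(e,3),'in guide',ginv(g,c[None,:2]).round(4),'dyaw',round(c[2]-g[2],3),'rel tcp',(c[:2]-s['ee_pos'][:2]).round(4))
E
python3 m3.py .115 1.45 side top
```

```text
time: 6.6
ee_pos: [0.5408, -0.2849, 0.0354]
eef_rot: [2.344, 2.089, 0.0]
wrist_force: [0.3, 0.5, 0.5]
gripper_width: 0.0774
finger_force: 0.0
time: 7.6
ee_pos: [0.54, -0.2845, 0.1353]
eef_rot: [-2.345, -2.09, 0.0]
wrist_force: [0.4, 0.1, -1.8]
gripper_width: 0.0558
finger_force: 30.0
t 7.6 pos [ 0.54   -0.2845  0.1353] yaw -0.115 tilt [-0.001  0.    -1.   ] q [-0.67  0.43  1.5  -0.    1.21 -0.55]
xyz [ 1.48  -0.236 -0.023] spin -0.0283 alt 0.4717 F [ 0.4  0.1 -1.8] w 0.0558 29.99860167503357
[ 0.5407 -0.2876  1.5393] 0.109 in guide [[-0.3026  0.0056]] dyaw -0.095 rel tcp [ 0.0007 -0.0032]
[ 0.5534 -0.2645  2.3293] 0.834 in guide [[-0.2803 -0.0086]] dyaw 0.695 rel tcp [0.0134 0.02  ]
```

```bash
python3 -m handwheel '[{"gripper":-1,"x":0.06,"y":-0.01,"z":0,"spin":0},{"gripper":-1,"x":0.18,"y":-0.03,"z":0,"spin":0},{"gripper":-1,"x":0.32,"y":-0.05,"z":0,"spin":0},{"gripper":-1,"x":0.46,"y":-0.075,"z":0,"spin":0},{"gripper":-1,"x":0.6,"y":-0.1,"z":0,"spin":-0.01},{"gripper":-1,"x":0.74,"y":-0.12,"z":0,"spin":-0.02},{"gripper":-1,"x":0.86,"y":-0.14,"z":0,"spin":-0.028},{"gripper":-1,"x":0.94,"y":-0.15,"z":0,"spin":-0.028}]'
python3 go.py .5267 .0235 .12 0.063
```

```text
time: 8.7
ee_pos: [0.5308, -0.0915, 0.1337]
eef_rot: [-2.15, -2.288, 0.001]
wrist_force: [0.0, 0.1, -2.7]
gripper_width: 0.0557
finger_force: 30.0
t 8.7 pos [ 0.5308 -0.0915  0.1337] yaw 0.062 tilt [-0.002  0.001 -1.   ] q [-0.38  0.31  1.68  0.    1.15 -0.44]
xyz [0.575 0.016 0.069] spin -0.0001 alt 0.4999 F [ 0.   0.1 -2.7] w 0.0557 29.99802142381668
```

```bash
python3 -m handwheel '[{"gripper":-1,"x":0.06,"y":0.002,"z":0,"spin":0},{"gripper":-1,"x":0.17,"y":0.005,"z":0,"spin":0},{"gripper":-1,"x":0.29,"y":0.008,"z":0.01,"spin":0},{"gripper":-1,"x":0.4,"y":0.01,"z":0.03,"spin":0},{"gripper":-1,"x":0.5,"y":0.014,"z":0.05,"spin":0},{"gripper":-1,"x":0.555,"y":0.016,"z":0.07,"spin":0},{"gripper":-1,"x":0.575,"y":0.016,"z":0.07,"spin":0},{"gripper":-1,"x":0.575,"y":0.016,"z":0.07,"spin":0}]'
python3 go.py .5267 .0235 .039 0.063; python3 m3.py .1 1.634 side; python3 -c "
from h import *
s=snap('side'); im=cv2.cvtColor(np.asarray(s['pixels']),cv2.COLOR_RGB2BGR)
cv2.imwrite('pics/c4.png',cv2.resize(im[140:330,210:370],None,fx=3.1,fy=3.1,interpolation=cv2.INTER_CUBIC))"
```

```text
time: 9.7
ee_pos: [0.5285, 0.0203, 0.1207]
eef_rot: [2.153, 2.288, -0.0]
wrist_force: [-0.4, -0.8, -2.6]
gripper_width: 0.0556
finger_force: 30.0
t 9.7 pos [0.5285 0.0203 0.1207] yaw 0.061 tilt [ 0. -0. -1.] q [-0.17  0.31  1.72 -0.    1.11 -0.23]
xyz [ 0.017 -0.008  0.409] spin -0.0003 alt 0.4997 F [-0.4 -0.8 -2.6] w 0.0556 29.998598992824554
[0.5341 0.0534 1.1978] 0.393 in guide [[ 0.0382 -0.0093]] dyaw -0.436 rel tcp [0.0057 0.0331]
```

View pics/c4.png

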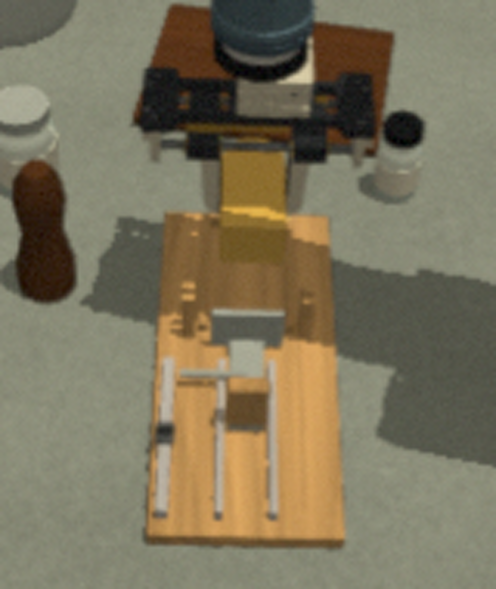

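```bash
python3 -c "
from fit import *
g=np.load('g.npy'); s=snap('side'); f=lambda p:rc(p,(210,140),3.1)
print('plate',ginv(g,w(s,f([(212,311),(284,311)]),.066)).round(4))
print('cheese front bottom',ginv(g,w(s,f([(222,261),(284,264)]),.1005)).round(4))
print('cheese front top',ginv(g,w(s,f([(221,207),(287,210)]),.1485)).round(4))
"
```

```text
plate [[ 0.0829 -0.0325]
 [ 0.0809  0.0297]]
cheese front bottom [[ 0.0556 -0.025 ]
 [ 0.0573  0.0282]]
cheese front top [[ 0.0377 -0.0271]
 [ 0.0392  0.0284]]
```

```bash
python3 -m handwheel '[{"gripper":-1,"x":0.01,"y":0.005,"z":0.04,"spin":0},{"gripper":-1,"x":0.015,"y":0.005,"z":0.11,"spin":0},{"gripper":-1,"x":0.015,"y":0.005,"z":0.18,"spin":0},{"gripper":-1,"x":0.015,"y":0.005,"z":0.25,"spin":0},{"gripper":-1,"x":0.015,"y":0.005,"z":0.32,"spin":0},{"gripper":-1,"x":0.015,"y":0.005,"z":0.37,"spin":0},{"gripper":-1,"x":0.015,"y":0.005,"z":0.4,"spin":0},{"gripper":-1,"x":0.015,"y":0.005,"z":0.41,"spin":0}]'
python3 go.py .5267 .0235 .0384 0.063
```

```text
time: 10.85
ee_pos: [0.529, 0.0237, 0.0383]
eef_rot: [-2.153, -2.288, 0.0]
wrist_force: [-0.1, -0.5, -2.6]
gripper_width: 0.0555
finger_force: 30.0
t 10.85 pos [0.529  0.0237 0.0383] yaw 0.061 tilt [-0.  0. -1.] q [-0.17  0.41  1.81 -0.    0.92 -0.23]
xyz [-0.    -0.012 -0.   ] spin -0.0003 alt 0.4997 F [-0.1 -0.5 -2.6] w 0.0555 29.998665153980255
```

```bash
python3 -m handwheel '[{"gripper":-1,"x":0,"y":0,"z":0.005,"spin":0},{"gripper":-1,"x":0,"y":0,"z":0.005,"spin":0},{"gripper":0.5,"x":0,"y":0,"z":0.005,"spin":0},{"gripper":1,"x":0,"y":0,"z":0.005,"spin":0},{"gripper":1,"x":0,"y":0,"z":0.005,"spin":0},{"gripper":1,"x":0,"y":0,"z":0.005,"spin":0},{"gripper":1,"x":0,"y":0,"z":0.005,"spin":0},{"gripper":1,"x":0,"y":0,"z":0.005,"spin":0}]'
python3 -m handwheel '[{"gripper":1,"x":0,"y":0,"z":-0.06,"spin":0},{"gripper":1,"x":0,"y":0,"z":-0.18,"spin":0},{"gripper":1,"x":0,"y":0,"z":-0.3,"spin":0},{"gripper":1,"x":0,"y":0,"z":-0.42,"spin":0},{"gripper":1,"x":0,"y":0,"z":-0.54,"spin":0},{"gripper":1,"x":0,"y":0,"z":-0.6,"spin":0},{"gripper":1,"x":0,"y":0,"z":-0.65,"spin":0},{"gripper":1,"x":0,"y":0,"z":-0.65,"spin":0}]'
python3 m3.py .018 1.634 side; python3 -c "
from fit import *
g=np.load('g.npy')
# handle at home and z-level above, grip yaw
print(pose2(g,[(.168,0,.043),(.230,0,.043)]),g[2])"
python3 go.py .5167 .1824 .14 1.634
python3 -c "
from h import *
s=snap('side'); im=cv2.cvtColor(np.asarray(s['pixels']),cv2.COLOR_RGB2BGR)
cv2.imwrite('pics/c5.png',cv2.resize(im[140:330,230:350],None,fx=3.1,fy=3.1,interpolation=cv2.INTER_CUBIC))"
```

```text
time: 11.85
ee_pos: [0.5291, 0.0236, 0.0377]
eef_rot: [2.153, 2.288, -0.0]
wrist_force: [-0.2, -0.1, -1.2]
gripper_width: 0.0933
finger_force: 0.0
time: 12.85
ee_pos: [0.5293, 0.0236, 0.168]
eef_rot: [2.152, 2.288, 0.001]
wrist_force: [-0.0, -0.5, -0.0]
gripper_width: 0.0931
finger_force: 0.0
[ 0.5317  0.0161 -0.0579] 0.376 in guide [[ 0.001  -0.0046]] dyaw -1.692 rel tcp [ 0.0024 -0.0076]
[[0.5166141  0.18240506 0.043     ]
 [0.51270865 0.24428193 0.043     ]] 1.6338290644724935
t 12.9 pos [0.5289 0.0237 0.1674] yaw 0.061 tilt [-0.  0. -1.] q [-0.17  0.26  1.66 -0.    1.22 -0.23]
xyz [ 0.796 -0.013  0.137] spin 0.2496 alt -0.2504 F [-0.   0.  -1.1] w 0.0932 0.0
```

View pics/c5.png

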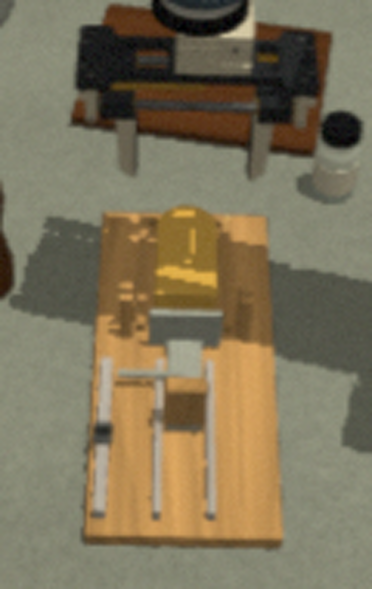

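```bash
python3 -m handwheel '[{"gripper":1,"x":0.08,"y":0,"z":0,"spin":-0.028},{"gripper":1,"x":0.2,"y":0,"z":0,"spin":-0.056},{"gripper":1,"x":0.34,"y":-0.005,"z":0,"spin":-0.084},{"gripper":1,"x":0.48,"y":-0.01,"z":0,"spin":-0.112},{"gripper":1,"x":0.62,"y":-0.01,"z":0,"spin":-0.14},{"gripper":1,"x":0.72,"y":-0.013,"z":0,"spin":-0.168},{"gripper":1,"x":0.78,"y":-0.013,"z":0,"spin":-0.196},{"gripper":1,"x":0.796,"y":-0.013,"z":0,"spin":-0.224}]'
python3 -m handwheel '[{"gripper":1,"x":0,"y":0,"z":0.03,"spin":-0.026},{"gripper":1,"x":0,"y":0,"z":0.08,"spin":-0.026},{"gripper":1,"x":0,"y":0,"z":0.14,"spin":-0.026},{"gripper":1,"x":0,"y":0,"z":0.14,"spin":-0.026},{"gripper":1,"x":0,"y":0,"z":0.14,"spin":-0.026},{"gripper":1,"x":0,"y":0,"z":0.14,"spin":-0.026},{"gripper":1,"x":0,"y":0,"z":0.14,"spin":-0.026},{"gripper":1,"x":0,"y":0,"z":0.14,"spin":-0.026}]'
python3 go.py .5167 .1824 .044 1.634
cat > v.py <<'E'
import sys; from h import *
o=[]
for n,(t,b,l,r) in(('side',(140,330,230,350)),('top',(195,275,195,310))):
    im=cv2.cvtColor(np.asarray(snap(n)['pixels']),cv2.COLOR_RGB2BGR)[t:b,l:r]; o.append(cv2.resize(im,None,fx=3,fy=3,interpolation=cv2.INTER_CUBIC))
h=max(i.shape[0] for i in o); o=[cv2.copyMakeBorder(i,0,h-i.shape[0],0,0,0) for i in o]
cv2.imwrite('pics/'+sys.argv[1],np.hstack(o))
E
python3 v.py c6.png
```

```text
time: 13.95
ee_pos: [0.516, 0.1832, 0.1665]
eef_rot: [-0.15, -3.136, 0.0]
wrist_force: [-0.5, 0.5, -0.2]
gripper_width: 0.0931
finger_force: 0.0
time: 14.95
ee_pos: [0.5169, 0.1825, 0.1399]
eef_rot: [-0.095, 3.14, 0.0]
wrist_force: [-0.2, 0.3, -0.0]
gripper_width: 0.0928
finger_force: 0.0
t 14.95 pos [0.5169 0.1825 0.1399] yaw 1.632 tilt [ 0.  0. -1.] q [ 0.14  0.32  1.65  0.    1.17 -1.5 ]
xyz [ 0.001 -0.     0.479] spin -0.0004 alt 0.4996 F [-0.2  0.3 -0. ] w 0.0928 0.0
```

View pics/c6.png

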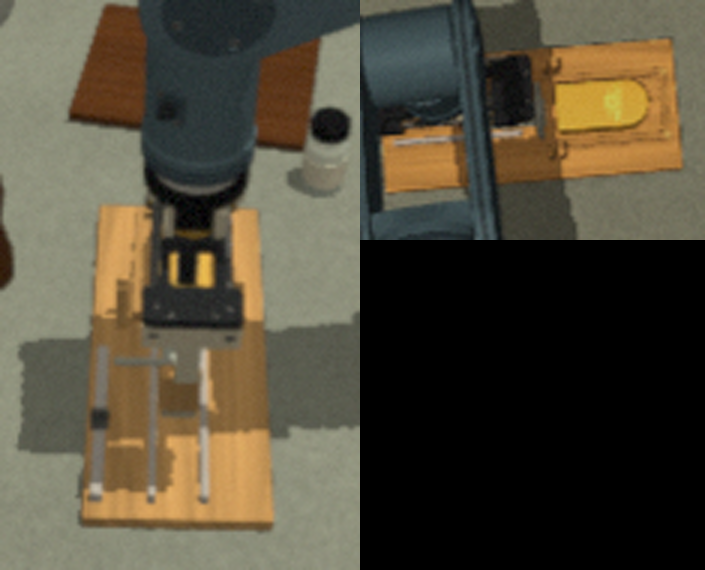

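```bash
python3 -m handwheel '[{"gripper":1,"x":0,"y":0,"z":0.06,"spin":0},{"gripper":1,"x":0,"y":0,"z":0.14,"spin":0},{"gripper":1,"x":0,"y":0,"z":0.22,"spin":0},{"gripper":1,"x":0,"y":0,"z":0.3,"spin":0},{"gripper":1,"x":0,"y":0,"z":0.38,"spin":0},{"gripper":1,"x":0,"y":0,"z":0.45,"spin":0},{"gripper":1,"x":0,"y":0,"z":0.48,"spin":0},{"gripper":1,"x":0,"y":0,"z":0.48,"spin":0}]'
python3 -m handwheel '[{"gripper":-1,"x":0,"y":0,"z":0,"spin":0},{"gripper":-1,"x":0,"y":0,"z":0,"spin":0},{"gripper":-1,"x":0,"y":0,"z":0,"spin":0},{"gripper":-1,"x":0,"y":0,"z":0,"spin":0},{"gripper":-1,"x":0,"y":0,"z":0,"spin":0},{"gripper":-1,"x":0,"y":0,"z":0,"spin":0},{"gripper":-1,"x":0,"y":0,"z":0,"spin":0},{"gripper":-1,"x":0,"y":0,"z":0,"spin":0}]'
python3 go.py .5129 .2413 .044 1.634
```

```text
time: 16.05
ee_pos: [0.5167, 0.1824, 0.0433]
eef_rot: [0.096, -3.139, 0.0]
wrist_force: [-0.2, 0.1, 0.7]
gripper_width: 0.0933
finger_force: 0.0
time: 17.05
ee_pos: [0.5168, 0.1819, 0.0436]
eef_rot: [0.096, -3.14, 0.001]
wrist_force: [0.0, -4.1, -1.0]
gripper_width: 0.0178
finger_force: 2.2
t 17.05 pos [0.5168 0.1819 0.0436] yaw 1.632 tilt [-0.    -0.001 -1.   ] q [ 0.14  0.43  1.76 -0.    0.95 -1.5 ]
xyz [ 0.001  0.297 -0.002] spin -0.0003 alt 0.4997 F [ 0.  -4.1 -1. ] w 0.0178 2.172706425189972
```

```bash
python3 -m handwheel '[{"gripper":-1,"x":0,"y":0,"z":0,"spin":0},{"gripper":-1,"x":0,"y":0.04,"z":0,"spin":0},{"gripper":-1,"x":0,"y":0.09,"z":0,"spin":0},{"gripper":-1,"x":0,"y":0.14,"z":0,"spin":0},{"gripper":-1,"x":0,"y":0.2,"z":0,"spin":0},{"gripper":-1,"x":0,"y":0.25,"z":0,"spin":0},{"gripper":-1,"x":0,"y":0.29,"z":0,"spin":0},{"gripper":-1,"x":0,"y":0.3,"z":0,"spin":0}]'
python3 go.py .5129 .2433 .044 1.634; python3 v.py c7.png
```

```text
time: 18.05
ee_pos: [0.5129, 0.2412, 0.0436]
eef_rot: [0.097, -3.139, 0.004]
wrist_force: [-0.7, -9.1, 1.6]
gripper_width: 0.0155
finger_force: 30.0
t 18.05 pos [0.5129 0.2412 0.0436] yaw 1.633 tilt [-0.001 -0.002 -1.   ] q [ 0.24  0.46  1.71 -0.    0.97 -1.39]
xyz [-0.     0.01  -0.002] spin -0.0002 alt 0.4998 F [-0.7 -9.1  1.6] w 0.0155 30.00083327293396
```

View pics/c7.png

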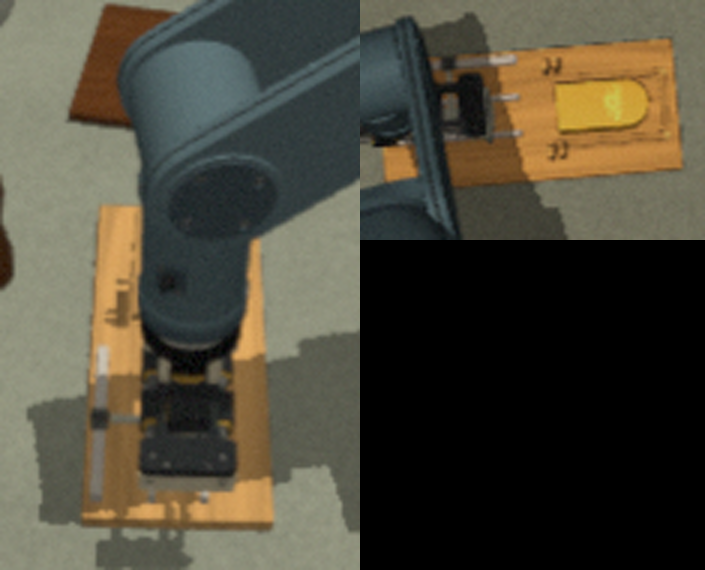

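```bash
cat > r.py <<'E'
from fit import *
g=np.load('g.npy'); o=[]
xs=np.arange(.15,.226,.00025); ys=np.arange(-.085,-.03,.00025)
X,Y=np.meshgrid(xs,ys); P=pose2(g,np.c_[X.ravel(),Y.ravel(),np.full(X.size,.034)])
for n in('side','top'):
    acc=0
    for i in range(6):
        s=snap(n); acc=acc+np.asarray(s['pixels']).astype(np.float32)
    q=px(s,P).astype(np.float32).reshape(*X.shape,2)
    im=cv2.remap(acc/6,q[...,0],q[...,1],cv2.INTER_CUBIC); o.append(cv2.cvtColor(np.clip(im,0,255).astype(np.uint8),cv2.COLOR_RGB2BGR))
    gr=im.mean(2)
    for nm,a,b in(('mark',-.071,-.065),('ptr',-.055,-.047)):
        r=gr[(ys>a)&(ys<b)].mean(0); print(n,nm,[int(r[i:i+8].mean()) for i in range(0,len(r),8)])
print('x0 150 step 2mm')
im=np.vstack([cv2.resize(i,None,fx=2,fy=1.3) for i in o])
for k in range(8): cv2.line(im,(k*80,0),(k*80,6),(0,0,255),1)
cv2.imwrite('pics/c8.png',im)
E
python3 r.py
```

```text
side mark [112, 112, 112, 112, 111, 110, 109, 109, 110, 110, 109, 105, 94, 78, 60, 47, 41, 39, 41, 44, 47, 50, 52, 64, 83, 101, 110, 110, 110, 110, 110, 110, 110, 110, 110, 109, 108, 108, 108]
side ptr [94, 94, 95, 95, 95, 94, 95, 95, 95, 95, 95, 94, 94, 95, 96, 98, 100, 100, 97, 94, 91, 91, 92, 92, 91, 90, 90, 91, 90, 90, 90, 90, 89, 89, 88, 88, 88, 88, 88]
top mark [91, 91, 91, 91, 90, 90, 90, 90, 90, 91, 88, 82, 67, 50, 37, 30, 28, 29, 29, 33, 39, 54, 68, 82, 88, 86, 74, 56, 36, 24, 22, 30, 34, 37, 45, 55, 63, 63, 59]
top ptr [29, 26, 24, 23, 21, 20, 21, 22, 23, 26, 31, 40, 52, 60, 66, 71, 75, 77, 74, 69, 64, 62, 62, 62, 59, 50, 37, 28, 26, 29, 32, 29, 30, 41, 55, 63, 64, 56, 51]
x0 150 step 2mm
```

View pics/c8.png

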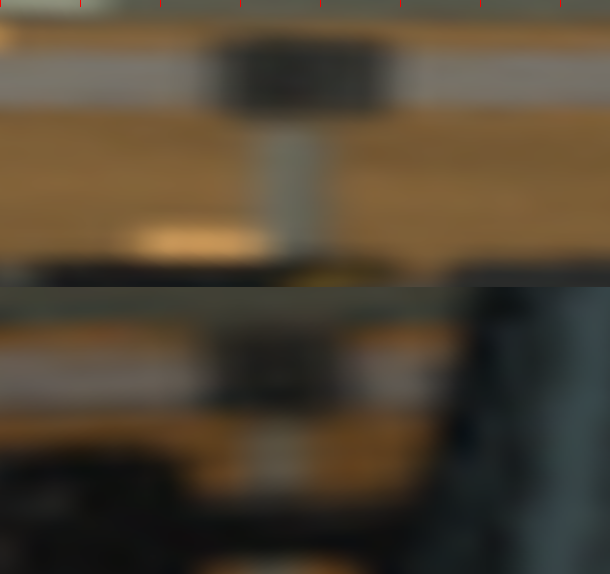

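The last picture shows the pointer at column 290 in the side view and 277 in the top view. The mark is level with it to about 1 mm in both, the grip is 30 N, and the cheese lies untouched in the tray.

```bash
python3 -c "
from plant import bot
s=bot.state(); print(s['time'],s['ee_pos'],s['finger_force'],abs(s['qd']).max()); print(bot.hand_in())"
```

```text
18.75 [0.5129426  0.2408248  0.04361497] 30.001992881298065 0.0010877248037270402
the job is handed in; nothing more can be done
None
```

The job is handed in: the cheese is released flat in the tray with its square end to the stop, and the handle is held with the pointer within about 1 mm of the mark by my measurement; no verdict came back.

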